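# Free the test plate from under the hold-down finger

### The job

Unload the inspection fixture: lift the spring-loaded hold-down finger by its black knob until its nose is out of the hole in the steel plate, swing it aside to either side and let it down onto the rubber rest, without shifting the plate. Then take the plate off the fixture and lay it flat in the shallow aluminium tray; do not drop it. Leave the finger swung aside, and do not disturb the jar, the specimen and the loupe that stand between the fixture and the tray.

Things in the scene. Friction and masses are not known exactly. Their poses are not given: they have to be found in the camera images.
- fixture: Fixed fixture; it and the tray stand side by side in either order. Dark steel T-shaped base 12 mm thick. Origin at bench level under the seat's middle; x along the plate's length to the finger's pivot, z up. Long bar x -73 to 117 mm, 62 mm wide; crossbar x 55 to 111 mm, 144 mm long in y, with a rubber rest for the finger near each end (x 54 to 106, y +-(43 to 69) mm, top 23 mm over the bench).
- seat (a point): Middle of the plate's seat on the fixture, 30 mm above the bench, same axes. Two rests 12 mm wide at x = +-45 mm carry the plate; between them it is free below and beside, down to the base (12 mm above the bench). Eight upright locating pins, 6 mm thick, tops 38 mm above the bench, stand round the plate with 1.5 mm play: at (+-45, +-27.5) and (+-59.5, +-12) mm.
- pivot (a point): Point on the vertical pivot axis of the hold-down finger, at x = 95 mm, y = 0 in the fixture's frame, 35 mm above the bench. Fixed. Same axes as the fixture. The finger is a steel arm 14 mm wide, its top 51 mm above the bench when it is down on the plate.
- knob (a point): Centre of the finger's upright round black knob, 14 mm thick, 31 mm tall, 60 mm from the pivot axis, on the finger's outer end. With the finger on the plate its foot is 51, its centre 66.5 and its top 82 mm above the bench. Straight below is the nose: a 16 mm foot that presses on the plate, with an 8 mm pin reaching 4 mm into the plate's hole. Round, so it can turn between gripping pads.
- hold_lift (a joint): Height of the finger in m: 0 with its foot on the plate, up to +0.018 lifted, down to -0.008 when let down on a rubber rest at the side. A spring pulls it down with about 5 N at 0, growing by 0.25 N per mm of lift; its weight adds 1 N. Let go, it goes down. The nose pin is out of the plate's hole above 0.004.
- hold_finger (a joint): Turn of the finger about the pivot axis in rad, positive anticlockwise seen from above, -1.65 to 1.65. At 0 it points along the fixture's -x, over the plate; at angle a the knob is at (95 - 60 cos a, -60 sin a) mm in the fixture's frame. Beyond 1.0 either way it is clear of the plate and over a rubber rest. Slight friction, no turning spring: it stays where it is turned.
- plate_center (a point): Centre (half-way up) of the loose flat steel plate, 110 x 46 x 5 mm, about 0.13 kg; x along its length, z up. On the fixture its underside is 30 mm and its top 35 mm above the bench. A 13 mm hole on its length axis, 35 mm from the centre, holds the finger's nose; a 7 mm hole is near the other end. Best gripped across its 46 mm width at the middle.
- tray_in (a point): Centre of the inner floor of the fixed shallow aluminium tray, outside 155 x 120 x 22 mm, walls 4 mm, inside 147 x 112 mm; x axis along its length. The inner floor is about 4 mm above the bench, the rim 22 mm.
- jar_center (a point): Centre of a small paste jar, 47 mm in diameter, 36 mm tall: bystander.
- mount_center (a point): Centre of a small round mounted specimen, 25 mm in diameter, 16 mm tall: bystander.
- magnifier_center (a point): Centre of a folding loupe, 31 x 64 x 14 mm, lying flat: bystander.

How it is judged:
On the way, in this order (a step that is already met when the one before it is completed fails the run):
1. the finger is lifted by more than 6 mm, its nose out of the hole, the plate still in its seat (within 8 mm) (value of joint hold_lift above 0.006 m and distance of plate_center from where it was at the start of the episode below 0.008 m), for 0.1 s.
2. the finger is swung aside by more than 1.0 rad either way and let down on the rest, the plate still in its seat (within 8 mm) ((value of joint hold_finger above 1 rad or value of joint hold_finger below -1 rad) and value of joint hold_lift below -0.003 m and distance of plate_center from where it was at the start of the episode below 0.008 m), for 0.2 s.
At the end, for the whole second after the job is handed in: The plate lies flat (within 0.1 rad, face up as it was) and at rest on the tray's floor, inside its walls; the finger is still turned more than 1.0 rad aside and down on its rest (lift below -3 mm) (z of plate_center in the frame of tray_in between -0.003 and 0.007 m and x of plate_center in the frame of tray_in between -0.04 and 0.04 m and y of plate_center in the frame of tray_in between -0.045 and 0.045 m and angle between plate_center's own z axis and vertical below 0.1 rad and linear speed of plate below 0.02 m/s and (value of joint hold_finger above 1 rad or value of joint hold_finger below -1 rad) and value of joint hold_lift below -0.003 m); the robot touches nothing.
It fails at once if the plate is pulled out of its seat (by more than 15 mm) while the finger is still over it (turned less than 0.8 rad) (distance of plate_center from where it was at the start of the episode above 0.015 m and value of joint hold_finger between -0.8 and 0.8 rad).
It fails at once if the plate is dropped: it moves faster than 0.6 m/s with no finger on it (linear speed of plate above 0.6 m/s and contact force between the fingers and plate below 0.05 N).
It fails at once if the jar, the specimen or the loupe is moved by more than 25 mm (distance of any of jar_center, mount_center, magnifier_center from where it was at the start of the episode above 0.025 m).
It also fails if it takes over 51 s, if anything falls off the work surface, if the arm or the gripper's body presses on something with over 40 N, if the wrist force passes 120 N, or if a joint passes its speed limit or range.

### The arm

A 6-joint arm with a two-finger parallel gripper is mounted at the origin on a cart in front of the work surface, level with it; the furniture and walls round the work are solid. World frame = base frame: x ahead of the robot, y to its left, z up, the work surface at z = 0. Lengths are in m, angles in rad, forces in N, time in s.
With the tool pointing down it reaches from about 0.35 to 0.975 m from the base axis. Payload 4.9 kg.
Tool frame: the origin (TCP) lies midway between the tips of the shut fingers; the grasp point (between the pads) lies 19 mm behind it; z points along the fingers, y is the line along which they close (so a half turn about z gives the same grasp; the last joint's range is limited). The gripper opens to 85 mm and grips with 20 to 120 N. Pads are 22 mm wide; open, the fingers measure 114 mm over their backs; the gripper's body (76 mm by 85 mm) begins 54 mm behind the grasp point. The pads swing forward as they close: fully open they stand 13 mm farther back than shut.
Start: joints at [-1.251, 0.053, 1.613, -0, 1.476, -0.119], TCP at [0.266, -0.566, 0.231] pointing down, gripper open.
Joint ranges: [-3.01, 3.01], [-1.01, 2.22], [0.06, 2.58], [-1.02, 4.17], [0.09, 2.62], [-3.14, 3.14]. Speed limits (rad/s): [2.57, 2.57, 3.14, 3.14, 3.14, 3.14].

### API

Orientations are given as [roll, pitch, yaw] about the fixed x, y, z axes, in that order (R = Rz(yaw) Ry(pitch) Rx(roll)).
In Python, from cell import * gives the robot as it stands.
- The arm moves only by the tool carry_out, never from a script. Its argument "targets" is a list of rows, each an object with "offset": the shift along the tool's x, y, z in cm, a list of three; "dr": the turn, a rotation vector about the tool's x, y, z in rad, a list of three; "fingers": the closure, from 0 (fully open) to 1 (shut). In form: [{"offset": [dx, dy, dz], "dr": [rx, ry, rz], "fingers": fingers}, ...]. A call has 1 to 8 rows; each row is the pose to reach, as a shift and turn from the pose commanded when the call began, along the tool's axes at that moment; what a row does not reach only later rows make up. A row lasts 1/10 s, in which the tool goes at most 50 mm and 8.59 degrees, less where a joint would pass 70% of its speed; a pose out of reach is approached as far as the arm can. A call with a gripper value outside its range is refused whole. The fingers move at their own pace and stop on an object; "squeeze" is the grip in N (left out, the last holds). Time passes only in rows, so rows that repeat a pose let the fingers close. It gives the time, the measured TCP pose, the force, the opening and the grip force at its end, in the units of the state.
- sense(): the state, without advancing time (a new reading comes with each control period).
- grab_frame(name): name is "scene" or "top"; returns the picture (480x640x3 uint8, blue, green, red); there is no depth.
- camera_info(name): a dict with "vertical_fov" (degrees; the focal length in pixels is half the picture's height over the tangent of half this angle, whatever the lens; pixels are square), "cx", "cy" (the principal point, pixels), "origin" and "rotation" of the camera in the world. Camera axes: x right, y up, looking along -z (the intrinsics and any distortion apply to the point x, -y, -z); pixel columns grow to the right and rows downward; lengths in m; the calibration is good to about 2 mm. A picture is of the moment at which its call begins. camera_info takes no time and is no camera call.
- hand_in(): hands the job in; it is judged then, once.
The state is a dict: "clock": time; "joint_positions": joint angles; "joint_vel": joint speeds; "effort": joint torques, N m; "position": TCP position; "eef_rot": TCP orientation; "force": force on the tool from outside, world axes, zero at the start; "torque": the same for the moment, N m; "finger_gap": finger opening in m; "gripper_force": force on a finger pad.
Only numpy, scipy, OpenCV 4.12 (cv2) and the standard library are available. Lean on these libraries where they do the work, as an engineer would, in place of code of your own. Each camera call takes 0.05 s, during which the arm holds its last target. There are 200 camera calls.

## Working session

There is one attempt and no reset: what is moved stays moved. The work goes in short steps, Python scripts to look and compute and a tool call to move; the robot and the scene stay as the last step left them, time stands still between calls to the robot, and variables do not carry over. Pictures are saved under pics/ and viewed, at most 12 in all, crops included, and the job is handed in when it is done.

Besides the shell and the picture viewer there is one more tool, called after "Request:" by a JSON object that holds its "method" and its "body". carry_out: Moves the arm, as the interface text tells. Its arguments: {"type":"object","properties":{"targets":{"type":"array","items":{"type":"object","properties":{"offset":{"type":"array","items":{"type":"number"}},"dr":{"type":"array","items":{"type":"number"}},"fingers":{"type":"number"}}}},"squeeze":{"type":"number"}},"required":["targets"]}

```bash
mkdir -p pics; ls; python3 - <<'E'
from cell import *
import cv2
for n in("scene","top"):
    cv2.imwrite(f"pics/{n}0.png",grab_frame(n)); print(n,camera_info(n))
print(sense())
E
```

```text
pics
scene {'vertical_fov': 44.49048190740329, 'cx': 315.41185179268166, 'cy': 237.42575748724428, 'origin': array([-0.11244615, -0.51880651,  0.47789027]), 'rotation': array([ 1.08441313, -0.0061047 , -0.99939223])}
top {'vertical_fov': 53.14473920256061, 'cx': 312.97281945972003, 'cy': 233.30357174428877, 'origin': array([ 0.36475092, -0.13273397,  0.89237032]), 'rotation': array([ 0.21074025, -0.00151124, -1.47440593])}
{'clock': 0.1, 'joint_positions': array([-1.25100307e+00,  5.32893505e-02,  1.61414529e+00, -1.50054971e-05,
        1.47602989e+00, -1.18970848e-01]), 'joint_vel': array([-4.72978159e-04, -1.81018661e-05, -2.93813005e-03,  2.68574350e-04,
       -7.09164457e-04,  2.69283297e-03]), 'effort': array([-1.66078986e-03, -3.94902813e+01, -3.71365535e+01, -2.29030702e-04,
        3.89813547e-03, -1.18711986e-05]), 'position': array([ 0.26534656, -0.56524989,  0.23019371]), 'eef_rot': array([-3.13973224e+00, -2.07343281e-04,  4.38765341e-01]), 'force': array([-0.02014636,  0.65575245, -0.1019199 ]), 'torque': array([0.00473901, 0.0187042 , 0.00650646]), 'gripper_force': 0.0, 'finger_gap': 0.08523483550118802}
```

View pics/top0.png

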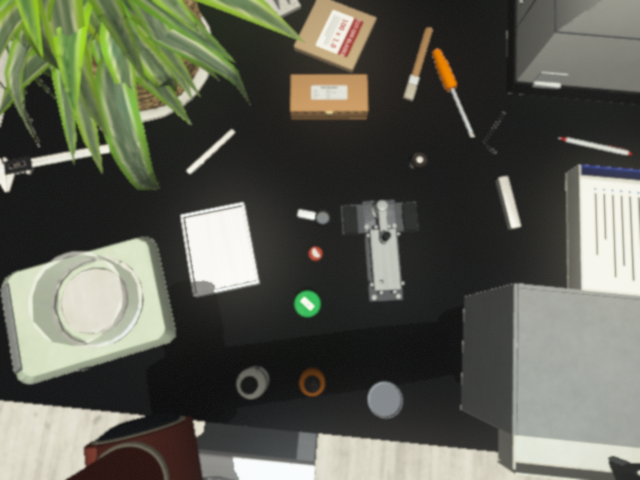

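View pics/scene0.png

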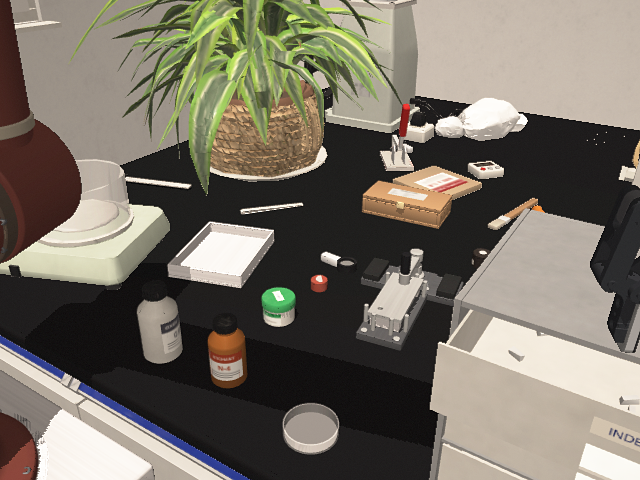

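The top view shows the fixture with its plate at about (385,250), pivot end up at (382,205), knob at (384,237) and tray at about (220,250). The jar (307,303), specimen (315,253) and loupe (313,215) stand between them. In the scene view the knob is at (405,265).

```bash
python3 - <<'E'
import cv2,numpy as np
a=cv2.imread("pics/top0.png");s=cv2.imread("pics/scene0.png")
A=cv2.resize(a[190:310,325:425],None,fx=5,fy=5,interpolation=cv2.INTER_CUBIC)[:600]
B=cv2.resize(s[235:355,350:470],None,fx=5,fy=5,interpolation=cv2.INTER_CUBIC)[:600]
c=np.hstack([A[:, :],B])
cv2.imwrite("pics/c0.png",A);cv2.imwrite("pics/c1.png",B)
E
cat > geo.py <<'E'
from cell import *
import numpy as np, cv2
from scipy.spatial.transform import Rotation as Ro
def cam(n):
    c=camera_info(n); f=240/np.tan(np.radians(c["vertical_fov"])/2)
    return Ro.from_euler("xyz",c["rotation"]).as_matrix(),np.array(c["origin"]),f,c["cx"],c["cy"]
def back(n,u,v,z):
    R,o,f,cx,cy=cam(n); d=R@np.array([(u-cx)/f,-(v-cy)/f,-1]); return o+d*(z-o[2])/d[2]
def proj(n,p):
    R,o,f,cx,cy=cam(n); q=R.T@(np.array(p)-o); return np.array([cx-f*q[0]/q[2],cy+f*q[1]/q[2]])
E
python3 - <<'E'
from geo import *
np.set_printoptions(precision=4,suppress=True)
print("knob top",back("top",384,237,.082))
for p in[(181,214),(243,203),(259,284),(194,296)]: print("tray",back("top",*p,.022))
for p in[(170,265),(210,223),(274,228),(228,286)]: print("tray scene",p)
for p in[(341,206),(418,204),(404,299),(369,301)]: print("fix",back("top",*p,.012))
E
```

```text
knob top [ 0.5428 -0.2398  0.082 ]
tray [0.5631 0.1331 0.022 ]
tray [0.5955 0.0204 0.022 ]
tray [ 0.4472 -0.0277  0.022 ]
tray [0.4144 0.0863 0.022 ]
tray scene (170, 265)
tray scene (210, 223)
tray scene (274, 228)
tray scene (228, 286)
fix [ 0.6103 -0.1638  0.012 ]
fix [ 0.6283 -0.3092  0.012 ]
fix [ 0.4464 -0.2929  0.012 ]
fix [ 0.4367 -0.2296  0.012 ]
```

View pics/c0.png

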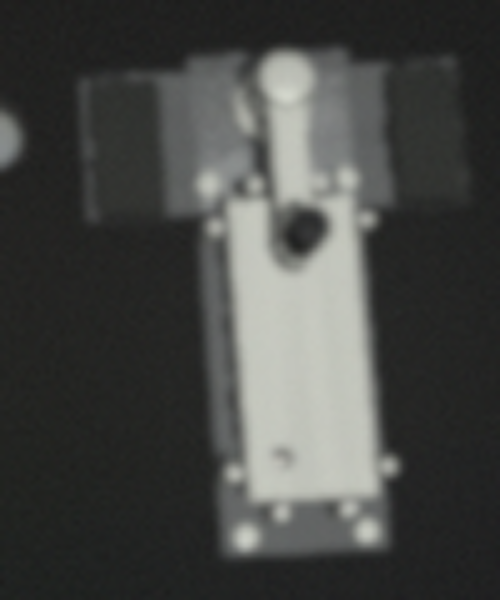

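View pics/c1.png

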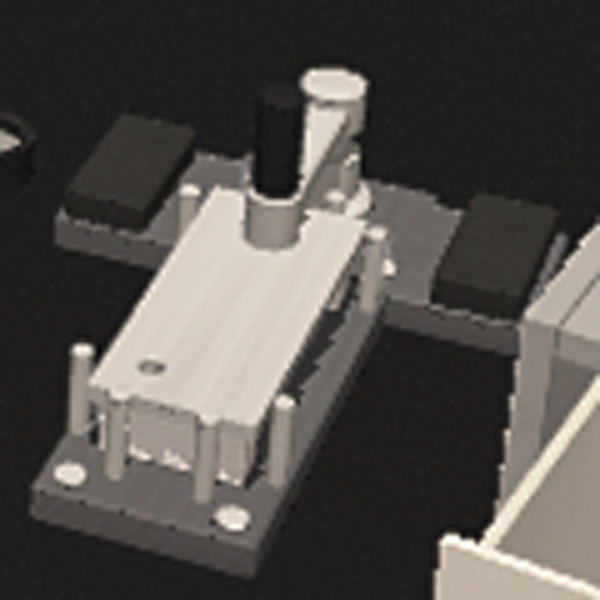

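The crops (5x) show the pin tops, plate and knob clearly: top crop knob top about (308,225), pivot (286,78), pins (216,228), (369,218), (235,473), (391,466) and end pins. In the scene crop the knob top is at (281,92), and the cabinet stands just to the right of the fixture. I'll fit the poses.

```bash
cat >> geo.py <<'E'
from scipy.optimize import least_squares
def fit(obs,p0):
    def r(p,full=False):
        c,s=np.cos(p[2]),np.sin(p[2]); o=[]
        for n,u,v,x,y,z in obs: o.append(proj(n,[p[0]+c*x-s*y,p[1]+s*x+c*y,z])-[u,v])
        return np.array(o) if full else np.ravel(o)
    s=least_squares(r,p0,loss="soft_l1"); return s.x,r(s.x,True)
E
python3 - <<'E'
from geo import *
np.set_printoptions(precision=4,suppress=True)
T=lambda x,y,X,Y,Z:("top",324.6+x/5,189.6+y/5,X,Y,Z)
S=lambda x,y,X,Y,Z:("scene",349.6+x/5,234.6+y/5,X,Y,Z)
a=.045;b=.0275;c=.0595;d=.012
ot=[T(216,228,a,b,.038),T(369,218,a,-b,.038),T(235,473,-a,b,.038),T(391,466,-a,-b,.038),T(255,185,c,d,.038),T(320,183,c,-d,.038),T(282,512,-c,d,.038),T(349,508,-c,-d,.038),T(308,225,.035,0,.082)]
os=[S(190,190,a,b,.038),S(84,350,-a,b,.038),S(118,398,-c,d,.038),S(208,422,-c,-d,.038),S(285,402,-a,-b,.038),S(375,233,a,-b,.038),S(281,92,.035,0,.082)]
for o in(ot,os,ot+os):
    p,r=fit(o,[.53,-.25,-.05]);print(p);print(r.round(1).tolist())
L=.0775;W=.06
tt=[("top",181,214,L,W,.022),("top",243,203,L,-W,.022),("top",259,284,-L,-W,.022),("top",194,296,-L,W,.022)]
ts=[("scene",170,265,-L,W,.022),("scene",210,223,L,W,.022),("scene",274,228,L,-W,.022),("scene",230,275,-L,-W,.022)]
for o in(tt,ts):
    p,r=fit(o,[.5,.05,.3]);print(p);print(r.round(1).tolist())
for n,u,v,z in[("top",307,303,.036),("top",315,253,.016),("top",313,215,.014),("top",465,293,0.0),("top",462,410,0.),("top",515,285,.15)]:print(n,u,v,back(n,u,v,z))
# cabinet top corner consistency
for z in(.05,.1,.15,.2,.25):print(z,back("top",515,285,z)[:2],back("top",464,295,z)[:2],proj("scene",back("top",515,285,z)),proj("scene",back("top",464,295,z)))
E
```

```text
[ 0.513  -0.2498  0.1508]
[[-0.1, -0.2], [-0.6, 0.2], [0.1, 0.1], [-0.4, -0.1], [-0.0, 0.1], [0.1, -0.1], [0.0, 0.0], [0.1, 0.1], [0.7, -0.1]]
[ 0.5137 -0.2505  0.1485]
[[-0.3, 0.2], [-0.4, 0.4], [0.3, -0.5], [0.2, -0.7], [-0.2, 0.2], [0.0, 0.1], [0.4, 0.2]]
[ 0.5133 -0.2503  0.1509]
[[0.2, -0.4], [-0.3, 0.0], [0.3, 0.0], [-0.1, -0.3], [0.2, 0.0], [0.3, -0.3], [0.3, -0.1], [0.4, -0.0], [1.0, -0.2], [-0.7, 0.3], [-0.6, 0.6], [0.1, -0.3], [-0.0, -0.6], [-0.4, 0.3], [-0.3, 0.2], [0.0, 0.3]]
[0.5051 0.0528 0.2972]
[[-0.0, 0.8], [1.3, -0.5], [-0.2, -0.8], [-0.7, 0.5]]
[0.508  0.0535 0.2979]
[[-3.5, -1.1], [-0.5, -2.2], [0.4, 1.6], [9.8, 0.5]]
top 307 303 [ 0.4206 -0.118   0.036 ]
top 315 253 [ 0.5147 -0.1233  0.016 ]
top 313 215 [ 0.5871 -0.1126  0.014 ]
top 465 293 [ 0.4695 -0.407   0.    ]
top 462 410 [ 0.2631 -0.408   0.    ]
top 515 285 [ 0.4717 -0.4376  0.15  ]
0.05 [ 0.4861 -0.4787] [ 0.46 -0.39] [568.9026 355.9549] [484.8718 341.2875]
0.1 [ 0.4789 -0.4581] [ 0.4543 -0.3748] [557.3999 317.0478] [476.3186 304.0751]
0.15 [ 0.4717 -0.4376] [ 0.4487 -0.3595] [545.2012 275.787 ] [467.2284 264.5262]
0.2 [ 0.4645 -0.4171] [ 0.443  -0.3442] [532.2416 231.9523] [457.5489 222.4136]
0.25 [ 0.4573 -0.3965] [ 0.4373 -0.3289] [518.4475 185.2949] [447.2209 177.4796]
```

Both cameras agree on the fixture at (0.513, -0.250), yaw 0.151. The tray is at (0.505, 0.053), yaw 0.297. Now I'll compute the approach.

```bash
cat >> geo.py <<'E'
F=np.array([.5133,-.2503]);FY=.151;TR=np.array([.506,.053]);TY=.297
def fx(x,y): c,s=np.cos(FY),np.sin(FY); return F+[c*x-s*y,s*x+c*y]
def off(targets):
    """targets: [x,y,z,yaw] tool-down -> offsets cm, dr about tool"""
    s=sense(); p=s["position"]; R=Ro.from_euler("xyz",s["eef_rot"])
    print("pos",p.round(4),"rpy",s["eef_rot"].round(4),"gap",round(s["finger_gap"],4),"t",s["clock"],"F",s["force"].round(1))
    for t in targets:
        G=Ro.from_euler("xyz",[np.pi,0,t[3]])
        print((R.inv().apply(np.array(t[:3])-p)*100).round(2).tolist(),(R.inv()*G).as_rotvec().round(3).tolist())
E
python3 - <<'E'
from geo import *
k=fx(.035,0); print(k)
off([[.266,-.566,.33,.4388],[*k,.33,.151],[*k,.14,.151],[*k,.054,.151]])
E
```

```text
[ 0.54790174 -0.24503506]
pos [ 0.2653 -0.5652  0.2302] rpy [-3.1397e+00 -2.0000e-04  4.3880e-01] gap 0.0852 t 0.1 F [-0.   0.7 -0.1]
[0.03, 0.08, -9.98] [-0.002, -0.0, -0.0]
[39.18, -17.0, -9.94] [-0.002, 0.0, 0.288]
[39.18, -16.97, 9.06] [-0.002, 0.0, 0.288]
[39.18, -16.95, 17.66] [-0.002, 0.0, 0.288]
```

Request:
{"method": "carry_out", "body": {"targets": [{"offset":[0,0,-5],"dr":[0,0,0],"fingers":0.3},{"offset":[0,0,-10],"dr":[0,0,0],"fingers":0.3},{"offset":[39.2,-17,-10],"dr":[0,0,0.288],"fingers":0.3},{"offset":[39.2,-17,-10],"dr":[0,0,0.288],"fingers":0.3},{"offset":[39.2,-17,-10],"dr":[0,0,0.288],"fingers":0.3},{"offset":[39.2,-17,-10],"dr":[0,0,0.288],"fingers":0.3},{"offset":[39.2,-17,-10],"dr":[0,0,0.288],"fingers":0.3},{"offset":[39.2,-17,-10],"dr":[0,0,0.288],"fingers":0.3}]}}

```text
clock: 0.9
position: [0.4645, -0.3393, 0.3308]
eef_rot: [-3.141, 0.0, 0.151]
force: [1.0, 0.4, -0.6]
finger_gap: 0.06
gripper_force: 0.0
```

Request:
{"method": "carry_out", "body": {"targets": [{"offset":[0,0,0],"dr":[0,0,0],"fingers":0.3}]}}

```text
clock: 1.0
position: [0.4666, -0.3367, 0.3309]
eef_rot: [-3.14, -0.001, 0.158]
force: [0.2, -0.4, 0.0]
finger_gap: 0.0599
gripper_force: 0.0
```

```bash
python3 - <<'E'
from geo import *
k=fx(.035,0)
off([[*k,.33,.151],[*k,.14,.151],[*k,.054,.151]])
E
```

```text
pos [ 0.4666 -0.3367  0.3309] rpy [-3.1397e+00 -1.0000e-03  1.5820e-01] gap 0.0599 t 1.0 F [ 0.2 -0.4  0. ]
[9.48, -7.77, 0.11] [-0.002, -0.001, 0.007]
[9.46, -7.73, 19.11] [-0.002, -0.001, 0.007]
[9.45, -7.72, 27.71] [-0.002, -0.001, 0.007]
```

Request:
{"method": "carry_out", "body": {"targets": [{"offset":[9.5,-7.75,0],"dr":[0,0,0],"fingers":0.3},{"offset":[9.5,-7.75,0],"dr":[0,0,0],"fingers":0.3},{"offset":[9.5,-7.75,0],"dr":[0,0,0],"fingers":0.3},{"offset":[9.5,-7.75,5],"dr":[0,0,0],"fingers":0.3},{"offset":[9.5,-7.75,10],"dr":[0,0,0],"fingers":0.3},{"offset":[9.5,-7.75,15],"dr":[0,0,0],"fingers":0.3},{"offset":[9.5,-7.75,18],"dr":[0,0,0],"fingers":0.3},{"offset":[9.5,-7.75,18],"dr":[0,0,0],"fingers":0.3}]}}

```text
clock: 1.8
position: [0.5418, -0.2486, 0.1442]
eef_rot: [-3.134, 0.01, 0.15]
force: [-0.9, 0.9, 0.2]
finger_gap: 0.0601
gripper_force: 0.0
```

```bash
python3 - <<'E'
from geo import *
k=fx(.035,0)
off([[*k,.09,.151],[*k,.054,.151]])
cv2.imwrite("pics/top1.png",cv2.resize(grab_frame("top")[170:310,300:480],None,fx=4,fy=4))
E
```

```text
pos [ 0.5418 -0.2486  0.1442] rpy [-3.1336  0.0099  0.1502] gap 0.0601 t 1.8 F [-0.9  0.9  0.2]
[0.71, -0.22, 5.41] [-0.008, 0.01, -0.001]
[0.75, -0.19, 9.01] [-0.008, 0.01, -0.001]
```

View pics/top1.png

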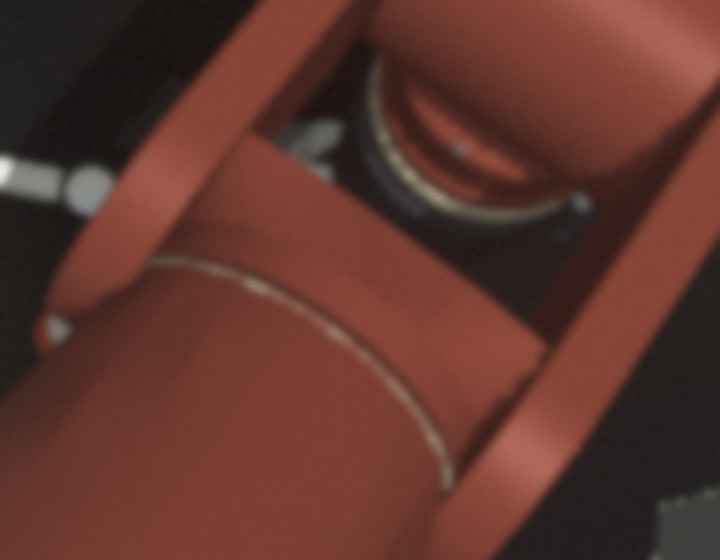

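The top view is now blocked by the arm, so it does not help here. I'll re-read the settled pose.

```bash
python3 - <<'E'
from geo import *
k=fx(.035,0)
cv2.imwrite("pics/s1.png",cv2.resize(grab_frame("scene")[150:350,320:560],None,fx=3,fy=3))
off([[*k,.09,.151],[*k,.054,.151]])
E
```

```text
pos [ 0.5457 -0.2508  0.1515] rpy [-3.1413e+00  6.0000e-04  1.5020e-01] gap 0.0597 t 1.9 F [-0.4  0.3  0.7]
[0.31, -0.54, 6.15] [-0.0, 0.001, -0.001]
[0.31, -0.53, 9.75] [-0.0, 0.001, -0.001]
```

View pics/s1.png

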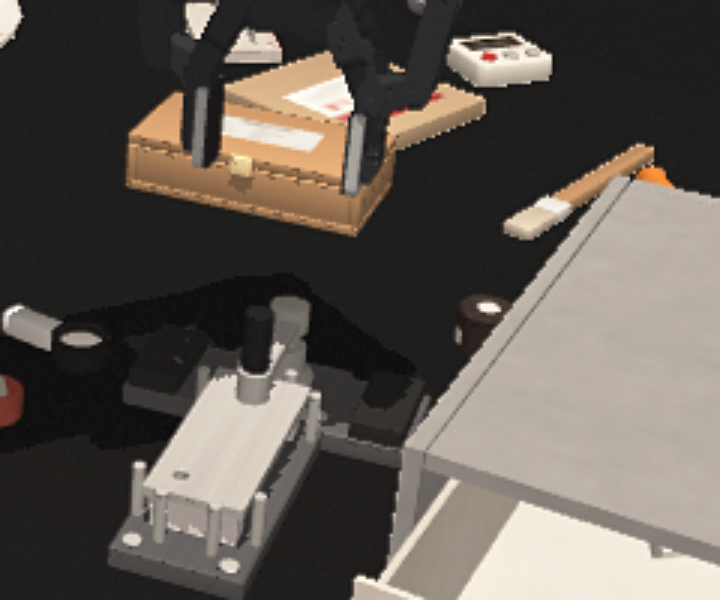

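The open gripper is above the knob, pads at crop (203,125) and (353,150), with the knob at (258,335). It needs about 5 mm more to the left, which matches the reading.

Request:
{"method": "carry_out", "body": {"targets": [{"offset":[0.3,-0.55,0],"dr":[0,0,0],"fingers":0.3},{"offset":[0.3,-0.55,2],"dr":[0,0,0],"fingers":0.3},{"offset":[0.3,-0.55,4],"dr":[0,0,0],"fingers":0.3},{"offset":[0.3,-0.55,4],"dr":[0,0,0],"fingers":0.3},{"offset":[0.3,-0.55,4],"dr":[0,0,0],"fingers":0.3}]}}

```text
clock: 2.4
position: [0.5491, -0.2448, 0.1135]
eef_rot: [3.14, -0.002, 0.151]
force: [0.6, -0.6, 1.2]
finger_gap: 0.0595
gripper_force: 0.0
```

```bash
python3 - <<'E'
from geo import *
k=fx(.035,0)
off([[*k,.09,.151],[*k,.054,.151]])
E
```

```text
pos [ 0.5491 -0.2448  0.1135] rpy [ 3.1399e+00 -2.2000e-03  1.5100e-01] gap 0.0595 t 2.4 F [ 0.6 -0.6  1.2]
[-0.13, 0.0, 2.35] [0.002, -0.002, -0.0]
[-0.14, -0.0, 5.95] [0.002, -0.002, -0.0]
```

Request:
{"method": "carry_out", "body": {"targets": [{"offset":[-0.1,0,2],"dr":[0,0,0],"fingers":0.3},{"offset":[-0.1,0,4],"dr":[0,0,0],"fingers":0.3},{"offset":[-0.1,0,5.8],"dr":[0,0,0],"fingers":0.3},{"offset":[-0.1,0,5.8],"dr":[0,0,0],"fingers":0.3},{"offset":[-0.1,0,5.8],"dr":[0,0,0],"fingers":0.3},{"offset":[-0.1,0,5.8],"dr":[0,0,0],"fingers":0.3}]}}

```text
clock: 3.0
position: [0.5486, -0.2454, 0.0558]
eef_rot: [3.139, -0.003, 0.151]
force: [-0.4, -0.5, 0.5]
finger_gap: 0.0596
gripper_force: 0.0
```

Request:
{"method": "carry_out", "body": {"squeeze": 60, "targets": [{"offset":[0,0,0],"dr":[0,0,0],"fingers":0.6},{"offset":[0,0,0],"dr":[0,0,0],"fingers":0.9},{"offset":[0,0,0],"dr":[0,0,0],"fingers":1},{"offset":[0,0,0],"dr":[0,0,0],"fingers":1},{"offset":[0,0,0],"dr":[0,0,0],"fingers":1},{"offset":[0,0,0],"dr":[0,0,0],"fingers":1}]}}

```text
clock: 3.6
position: [0.5473, -0.2447, 0.054]
eef_rot: [3.141, -0.0, 0.151]
force: [-1.7, 1.2, 5.1]
finger_gap: 0.0123
gripper_force: 58.5
```

Request:
{"method": "carry_out", "body": {"targets": [{"offset":[0,0,-0.4],"dr":[0,0,0],"fingers":1},{"offset":[0,0,-0.8],"dr":[0,0,0],"fingers":1},{"offset":[0,0,-1.2],"dr":[0,0,0],"fingers":1},{"offset":[0,0,-1.3],"dr":[0,0,0],"fingers":1},{"offset":[0,0,-1.3],"dr":[0,0,0],"fingers":1},{"offset":[0,0,-1.3],"dr":[0,0,0],"fingers":1}]}}

```text
clock: 4.2
position: [0.5472, -0.2443, 0.0649]
eef_rot: [3.142, -0.001, 0.15]
force: [5.9, -3.1, -8.1]
finger_gap: 0.0123
gripper_force: 58.4
```

```bash
python3 - <<'E'
from geo import *
cv2.imwrite("pics/s2.png",cv2.resize(grab_frame("scene")[220:370,340:500],None,fx=4,fy=4))
off([])
# world displacement -> tool-frame offset for arc, axes: tool x along yaw .151, tool y opposite fixture y
for a in np.arange(.15,1.36,.15): print(round(a,2),[round(6-6*np.cos(a),2),round(-6*np.sin(a),2)])
E
```

```text
pos [ 0.5472 -0.2444  0.0649] rpy [ 3.1416e+00 -9.0000e-04  1.5050e-01] gap 0.012 t 4.25 F [ 6.  -1.8 -8.8]
0.15 [np.float64(0.07), np.float64(-0.9)]
0.3 [np.float64(0.27), np.float64(-1.77)]
0.45 [np.float64(0.6), np.float64(-2.61)]
0.6 [np.float64(1.05), np.float64(-3.39)]
0.75 [np.float64(1.61), np.float64(-4.09)]
0.9 [np.float64(2.27), np.float64(-4.7)]
1.05 [np.float64(3.01), np.float64(-5.2)]
1.2 [np.float64(3.83), np.float64(-5.59)]
1.35 [np.float64(4.69), np.float64(-5.85)]
```

View pics/s2.png

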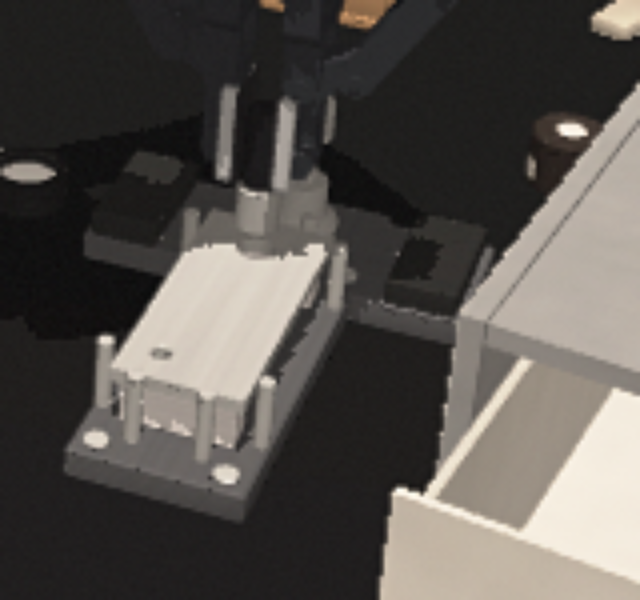

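The finger is lifted about 11 mm and the measured 8.8 N matches the spring. The plate is still in its seat, so I'll swing the finger towards +y, away from the cabinet.

Request:
{"method": "carry_out", "body": {"targets": [{"offset":[0.07,-0.9,0],"dr":[0,0,0],"fingers":1},{"offset":[0.27,-1.77,0],"dr":[0,0,0],"fingers":1},{"offset":[0.6,-2.61,0],"dr":[0,0,0],"fingers":1},{"offset":[1.05,-3.39,0],"dr":[0,0,0],"fingers":1},{"offset":[1.61,-4.09,0],"dr":[0,0,0],"fingers":1},{"offset":[2.27,-4.7,0],"dr":[0,0,0],"fingers":1},{"offset":[3.01,-5.2,0],"dr":[0,0,0],"fingers":1},{"offset":[3.83,-5.59,0],"dr":[0,0,0],"fingers":1}]}}

```text
clock: 5.05
position: [0.5741, -0.1841, 0.0636]
eef_rot: [3.141, 0.006, 0.15]
force: [-5.1, -10.9, -8.0]
finger_gap: 0.012
gripper_force: 59.2
```

Request:
{"method": "carry_out", "body": {"targets": [{"offset":[0.86,-0.26,0],"dr":[0,0,0],"fingers":1},{"offset":[0.86,-0.26,0],"dr":[0,0,0],"fingers":1},{"offset":[0.86,-0.26,0],"dr":[0,0,0],"fingers":1}]}}

```text
clock: 5.35
position: [0.5846, -0.1801, 0.0649]
eef_rot: [3.141, 0.0, 0.152]
force: [6.3, -4.0, -8.5]
finger_gap: 0.0121
gripper_force: 58.8
```

```bash
python3 - <<'E'
from geo import *
p=sense()["position"]; c,s=np.cos(FY),np.sin(FY); d=p[:2]-F; q=np.array([c*d[0]+s*d[1],-s*d[0]+c*d[1]]); print(q, "angle",np.arctan2(-q[1],.095-q[0]),"r",np.hypot(q[1],.095-q[0]))
k=fx(.095-.06*np.cos(1.35),.06*np.sin(1.35)); off([[*k,.045,.151]])
E
```

```text
[0.08104628 0.05869824] angle -1.3374087129134973 r 0.060333982581541906
pos [ 0.5846 -0.1801  0.0649] rpy [3.1406e+00 2.0000e-04 1.5150e-01] gap 0.0121 t 5.35 F [ 6.3 -4.  -8.5]
[0.08, 0.01, 1.99] [0.001, 0.0, 0.001]
```

Request:
{"method": "carry_out", "body": {"targets": [{"offset":[0,0,0.5],"dr":[0,0,0],"fingers":1},{"offset":[0,0,1],"dr":[0,0,0],"fingers":1},{"offset":[0,0,1.5],"dr":[0,0,0],"fingers":1},{"offset":[0,0,1.9],"dr":[0,0,0],"fingers":1},{"offset":[0,0,1.9],"dr":[0,0,0],"fingers":1},{"offset":[0,0,1.9],"dr":[0,0,0],"fingers":1},{"offset":[0,0,1.9],"dr":[0,0,0],"fingers":1},{"offset":[0,0,1.9],"dr":[0,0,0],"fingers":1}]}}

```text
clock: 6.15
position: [0.5849, -0.1798, 0.0476]
eef_rot: [3.141, -0.001, 0.151]
force: [4.4, -3.1, -4.3]
finger_gap: 0.0118
gripper_force: 59.2
```

Request:
{"method": "carry_out", "body": {"targets": [{"offset":[0,0,0],"dr":[0,0,0],"fingers":0.8},{"offset":[0,0,0],"dr":[0,0,0],"fingers":0.65},{"offset":[0,0,0],"dr":[0,0,0],"fingers":0.5},{"offset":[0,0,0],"dr":[0,0,0],"fingers":0.5}]}}

```text
clock: 6.55
position: [0.5844, -0.1794, 0.0474]
eef_rot: [-3.141, 0.001, 0.151]
force: [0.7, 0.0, 0.1]
finger_gap: 0.0425
gripper_force: 0.0
```

Request:
{"method": "carry_out", "body": {"targets": [{"offset":[0,0,-3],"dr":[0,0,0],"fingers":0.5},{"offset":[0,0,-7],"dr":[0,0,0],"fingers":0.5},{"offset":[0,0,-11],"dr":[0,0,0],"fingers":0.5},{"offset":[0,0,-11],"dr":[0,0,0],"fingers":0},{"offset":[0,0,-11],"dr":[0,0,0],"fingers":0}]}}

```text
clock: 7.05
position: [0.5854, -0.1799, 0.1591]
eef_rot: [3.14, -0.002, 0.151]
force: [0.5, 0.1, -0.2]
finger_gap: 0.0701
gripper_force: 0.0
```

```bash
python3 - <<'E'
from geo import *
cv2.imwrite("pics/s3.png",cv2.resize(grab_frame("scene")[150:350,320:560],None,fx=3,fy=3))
k=F; off([[*k,.155,.151],[*k,.07,.151]])
E
```

```text
pos [ 0.5843 -0.1794  0.157 ] rpy [-3.1412e+00  5.0000e-04  1.5080e-01] gap 0.0769 t 7.1 F [-0.2 -0.2 -0.5]
[-8.09, 5.94, 0.2] [-0.0, 0.001, -0.0]
[-8.08, 5.94, 8.7] [-0.0, 0.001, -0.0]
```

View pics/s3.png

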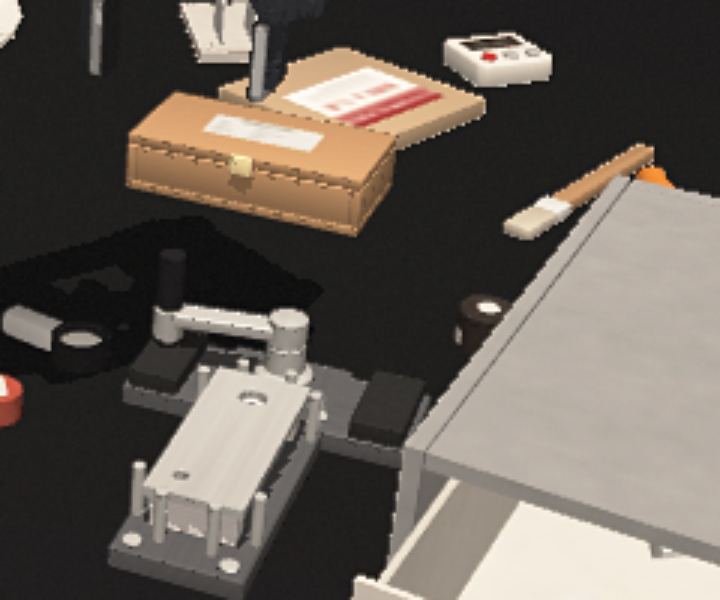

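The finger lies on the left rubber rest, with its knob top at crop (173,255), and the plate is still seated with its hole free at (252,398). Before gripping the plate, I'll measure how far the tips stand back at this opening.

```bash
python3 - <<'E'
from geo import *
from scipy.optimize import minimize_scalar as m
n=np.array([-np.sin(FY),np.cos(FY)])
for c,g,uv in[((.5457,-.2508,.1515),.0597,[(387.7,205),(437.7,214.3)]),((.5843,-.1794,.157),.0769,[(351.7,174.3),(406,183.3)])]:
    for s,q in zip((1,-1),uv):
        r=m(lambda z:np.sum((proj("scene",[*(np.array(c[:2])+s*(g/2)*n),z])-q)**2),bounds=(0,.4),method="bounded")
        print(g,"tip back",r.x-c[2],"res",r.fun**.5)
k=fx(.095-.06*np.cos(1.34),.06*np.sin(1.34))
for z in(.074,.082,.092):print(z,proj("scene",[*k,z]))
E
```

```text
0.0597 tip back -0.0003532204970285724 res 3.7656484390807723
0.0597 tip back -0.001316879002355914 res 2.1115145394444568
0.0769 tip back 0.008181132498978061 res 1.6245623609823574
0.0769 tip back 0.00795653601435159 res 0.7404311565977088
0.074 [376.11501705 235.94917906]
0.082 [376.41034248 231.14901585]
0.092 [376.78310673 225.09017687]
```

Request:
{"method": "carry_out", "body": {"targets": [{"offset":[-4,3,0],"dr":[0,0,0],"fingers":0},{"offset":[-8.1,5.95,0],"dr":[0,0,0],"fingers":0},{"offset":[-8.1,5.95,2],"dr":[0,0,0],"fingers":0},{"offset":[-8.1,5.95,5],"dr":[0,0,0],"fingers":0},{"offset":[-8.1,5.95,5],"dr":[0,0,0],"fingers":0},{"offset":[-8.1,5.95,5],"dr":[0,0,0],"fingers":0},{"offset":[-8.1,5.95,5],"dr":[0,0,0],"fingers":0}]}}

```text
clock: 7.8
position: [0.5141, -0.2506, 0.1081]
eef_rot: [3.141, -0.001, 0.151]
force: [-0.5, -0.7, 0.6]
finger_gap: 0.0853
gripper_force: 0.0
```

```bash
python3 - <<'E'
from geo import *
off([[*F,.03,.151],[*F,.02,.151]])
E
```

```text
pos [ 0.5141 -0.2506  0.1081] rpy [ 3.1411e+00 -5.0000e-04  1.5130e-01] gap 0.0853 t 7.8 F [-0.5 -0.7  0.6]
[-0.08, -0.05, 7.81] [0.0, -0.001, 0.0]
[-0.08, -0.05, 8.81] [0.0, -0.001, 0.0]
```

Request:
{"method": "carry_out", "body": {"targets": [{"offset":[-0.05,-0.05,3],"dr":[0,0,0],"fingers":0},{"offset":[-0.05,-0.05,6],"dr":[0,0,0],"fingers":0},{"offset":[-0.05,-0.05,8.5],"dr":[0,0,0],"fingers":0},{"offset":[-0.05,-0.05,8.5],"dr":[0,0,0],"fingers":0},{"offset":[-0.05,-0.05,8.5],"dr":[0,0,0],"fingers":0},{"offset":[-0.05,-0.05,8.5],"dr":[0,0,0],"fingers":0.2},{"offset":[-0.05,-0.05,8.5],"dr":[0,0,0],"fingers":0.4}]}}

```text
clock: 8.5
position: [0.5145, -0.2511, 0.0247]
eef_rot: [3.139, -0.003, 0.151]
force: [-0.8, 0.0, 0.1]
finger_gap: 0.0591
gripper_force: 0.0
```

Request:
{"method": "carry_out", "body": {"squeeze": 60, "targets": [{"offset":[0,0,0],"dr":[0,0,0],"fingers":0.6},{"offset":[0,0,0],"dr":[0,0,0],"fingers":0.8},{"offset":[0,0,0],"dr":[0,0,0],"fingers":1},{"offset":[0,0,0],"dr":[0,0,0],"fingers":1}]}}

```text
clock: 8.9
position: [0.5143, -0.251, 0.0245]
eef_rot: [3.14, -0.002, 0.151]
force: [-1.2, 0.1, 6.2]
finger_gap: 0.0439
gripper_force: 61.4
```

Request:
{"method": "carry_out", "body": {"targets": [{"offset":[0,0,-0.5],"dr":[0,0,0],"fingers":1},{"offset":[0,0,-1.5],"dr":[0,0,0],"fingers":1},{"offset":[0,0,-3],"dr":[0,0,0],"fingers":1},{"offset":[0,0,-5],"dr":[0,0,0],"fingers":1},{"offset":[0,0,-8],"dr":[0,0,0],"fingers":1},{"offset":[0,0,-10],"dr":[0,0,0],"fingers":1},{"offset":[0,0,-10],"dr":[0,0,0],"fingers":1},{"offset":[0,0,-10],"dr":[0,0,0],"fingers":1}]}}

```text
clock: 9.7
position: [0.513, -0.2503, 0.1228]
eef_rot: [3.141, -0.001, 0.151]
force: [-0.4, 0.4, -1.4]
finger_gap: 0.044
gripper_force: 61.8
```

```bash
python3 - <<'E'
from geo import *
cv2.imwrite("pics/s4.png",cv2.resize(grab_frame("scene")[130:350,150:470],None,fx=2,fy=2))
off([[*TR,.125,.297],[*TR,.03,.297],[*TR,0.005,.297]])
E
```

```text
pos [ 0.5123 -0.2498  0.1215] rpy [-3.1407e+00  1.1000e-03  1.5080e-01] gap 0.044 t 9.75 F [-0.6 -0.3 -2.5]
[3.92, -30.04, -0.33] [-0.001, 0.001, -0.146]
[3.93, -30.03, 9.17] [-0.001, 0.001, -0.146]
[3.94, -30.03, 11.67] [-0.001, 0.001, -0.146]
```

View pics/s4.png

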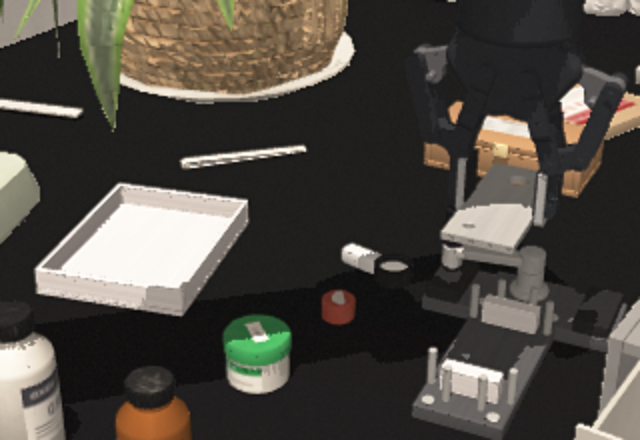

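The plate is held level at crop (490,220), clear of the fixture, and the finger stays aside. I'll carry it to the tray.

Request:
{"method": "carry_out", "body": {"targets": [{"offset":[0.3,-2,0],"dr":[0,0,0],"fingers":1},{"offset":[0.8,-5.5,0],"dr":[0,0,-0.02],"fingers":1},{"offset":[1.3,-9.5,0],"dr":[0,0,-0.04],"fingers":1},{"offset":[1.8,-13.5,0],"dr":[0,0,-0.06],"fingers":1},{"offset":[2.3,-17.5,0],"dr":[0,0,-0.08],"fingers":1},{"offset":[2.9,-21.5,0],"dr":[0,0,-0.1],"fingers":1},{"offset":[3.4,-25.5,0],"dr":[0,0,-0.12],"fingers":1},{"offset":[3.8,-28.5,0],"dr":[0,0,-0.146],"fingers":1}]}}

```text
clock: 10.55
position: [0.5058, 0.0395, 0.1201]
eef_rot: [-3.14, 0.004, 0.299]
force: [0.8, 0.4, -2.0]
finger_gap: 0.0441
gripper_force: 61.8
```

Request:
{"method": "carry_out", "body": {"targets": [{"offset":[0,-1.5,0],"dr":[0,0,0],"fingers":1},{"offset":[0,-1.5,0],"dr":[0,0,0],"fingers":1},{"offset":[0,-1.5,0],"dr":[0,0,0],"fingers":1},{"offset":[0,-1.5,0],"dr":[0,0,0],"fingers":1}]}}

```text
clock: 10.95
position: [0.5032, 0.0505, 0.1219]
eef_rot: [3.141, 0.001, 0.295]
force: [0.4, 0.2, -1.6]
finger_gap: 0.0435
gripper_force: 61.8
```

```bash
python3 - <<'E'
from geo import *
cv2.imwrite("pics/s5.png",cv2.resize(grab_frame("scene")[130:350,130:450],None,fx=2,fy=2))
off([[*TR,.04,.297],[*TR,0.004,.297]])
E
```

```text
pos [0.5034 0.0504 0.1221] rpy [3.1414e+00 4.0000e-04 2.9490e-01] gap 0.0435 t 11.0 F [ 0.7  1.1 -0.8]
[0.33, -0.17, 8.21] [0.0, 0.0, -0.002]
[0.33, -0.17, 11.81] [0.0, 0.0, -0.002]
```

View pics/s5.png

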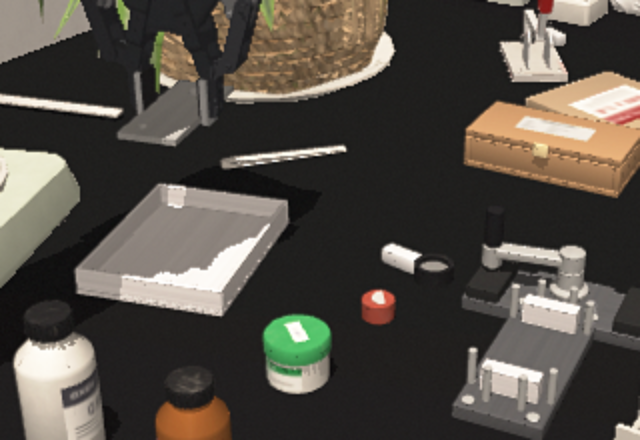

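The plate hangs level over the tray and nothing else has been disturbed. I'll lower it, watching the force near the floor.

Request:
{"method": "carry_out", "body": {"targets": [{"offset":[0.3,-0.15,2],"dr":[0,0,0],"fingers":1},{"offset":[0.3,-0.15,5],"dr":[0,0,0],"fingers":1},{"offset":[0.3,-0.15,8],"dr":[0,0,0],"fingers":1},{"offset":[0.3,-0.15,10],"dr":[0,0,0],"fingers":1},{"offset":[0.3,-0.15,11],"dr":[0,0,0],"fingers":1},{"offset":[0.3,-0.15,11.5],"dr":[0,0,0],"fingers":1},{"offset":[0.3,-0.15,11.5],"dr":[0,0,0],"fingers":1},{"offset":[0.3,-0.15,11.5],"dr":[0,0,0],"fingers":1}]}}

```text
clock: 11.8
position: [0.5069, 0.0537, 0.0086]
eef_rot: [3.141, -0.002, 0.296]
force: [-0.3, 1.0, -1.2]
finger_gap: 0.0439
gripper_force: 61.7
```

Request:
{"method": "carry_out", "body": {"targets": [{"offset":[0,0,0.1],"dr":[0,0,0],"fingers":1},{"offset":[0,0,0.2],"dr":[0,0,0],"fingers":1},{"offset":[0,0,0.2],"dr":[0,0,0],"fingers":1}]}}

```text
clock: 12.1
position: [0.506, 0.054, 0.0057]
eef_rot: [3.141, -0.001, 0.297]
force: [-0.3, 0.6, -2.0]
finger_gap: 0.0437
gripper_force: 61.7
```

Request:
{"method": "carry_out", "body": {"targets": [{"offset":[0,0,0.15],"dr":[0,0,0],"fingers":1},{"offset":[0,0,0.3],"dr":[0,0,0],"fingers":1},{"offset":[0,0,0.3],"dr":[0,0,0],"fingers":1},{"offset":[0,0,0.3],"dr":[0,0,0],"fingers":1}]}}

```text
clock: 12.5
position: [0.5057, 0.0539, 0.0022]
eef_rot: [-3.141, 0.0, 0.297]
force: [0.3, 0.1, -2.3]
finger_gap: 0.044
gripper_force: 61.8
```

Request:
{"method": "carry_out", "body": {"targets": [{"offset":[0,0,0.1],"dr":[0,0,0],"fingers":1},{"offset":[0,0,0.2],"dr":[0,0,0],"fingers":1},{"offset":[0,0,0.2],"dr":[0,0,0],"fingers":1}]}}

```text
clock: 12.8
position: [0.5057, 0.0539, 0.0021]
eef_rot: [-3.141, 0.002, 0.297]
force: [-7.6, -0.5, 13.1]
finger_gap: 0.0436
gripper_force: 69.7
```

It has touched the floor. I'll ease off, release, then rise.

Request:
{"method": "carry_out", "body": {"targets": [{"offset":[0,0,-0.15],"dr":[0,0,0],"fingers":1},{"offset":[0,0,-0.15],"dr":[0,0,0],"fingers":0.6},{"offset":[0,0,-0.2],"dr":[0,0,0],"fingers":0.4},{"offset":[0,0,-0.2],"dr":[0,0,0],"fingers":0.3},{"offset":[0,0,-0.2],"dr":[0,0,0],"fingers":0.3}]}}

```text
clock: 13.3
position: [0.5058, 0.0539, 0.0022]
eef_rot: [-3.142, 0.0, 0.297]
force: [0.4, -0.0, 0.6]
finger_gap: 0.0593
gripper_force: 0.0
```

Request:
{"method": "carry_out", "body": {"targets": [{"offset":[0,0,-2],"dr":[0,0,0],"fingers":0.3},{"offset":[0,0,-6],"dr":[0,0,0],"fingers":0.3},{"offset":[0,0,-11],"dr":[0,0,0],"fingers":0.3},{"offset":[0,0,-16],"dr":[0,0,0],"fingers":0.3},{"offset":[0,0,-20],"dr":[0,0,0],"fingers":0.3},{"offset":[0,0,-20],"dr":[0,0,0],"fingers":0.3},{"offset":[0,0,-20],"dr":[0,0,0],"fingers":0.3}]}}

```text
clock: 14.0
position: [0.5064, 0.0539, 0.2036]
eef_rot: [3.141, -0.003, 0.297]
force: [-0.2, 0.1, -0.7]
finger_gap: 0.0597
gripper_force: 0.0
```

```bash
python3 - <<'E'
from geo import *
cv2.imwrite("pics/s6.png",cv2.resize(grab_frame("scene")[130:350,130:450],None,fx=2,fy=2))
off([])
E
```

```text
pos [0.5054 0.0539 0.2016] rpy [-3.1413e+00  8.0000e-04  2.9680e-01] gap 0.0597 t 14.05 F [-0.6  0.  -1.5]
```

View pics/s6.png

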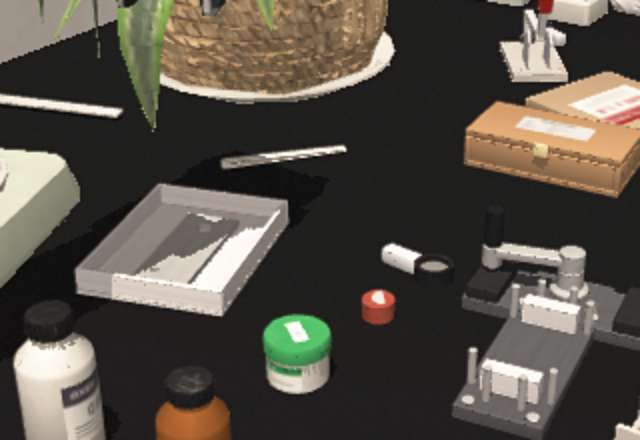

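The plate lies flat in the middle of the tray at crop (185,245), the finger is aside on its rest, and the bystanders have not moved.

```bash
python3 -c "
from cell import *
print(hand_in())"
```

```text
the job is handed in; nothing more can be done
None
```

The job is handed in (no verdict was returned): the last picture shows the plate flat in the middle of the tray, the hold-down finger swung aside on its left rubber rest, and the jar, specimen and loupe where they were.

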